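# Find the rocking jar lid and hold it home

### The job

Four glass jars of bolts with blue push-in lids stand in the red crate, and one of the lids is not home: it rocks when its edge is pressed. Press lightly on the edge of the lids with a closed fingertip to find the one that rocks, then press that lid down in its middle until it is fully home and level like the others, and finish while still holding it down, since its freshly glued springy seal lifts it again if you let go. Pick nothing up, and leave the other things in and around the crate where they stand.

Things in the scene. Friction and masses are not known exactly. Their poses are not given: they have to be found in the camera images.
- crate: low red plastic drinks crate, 300 x 400 mm and 118 mm high, fixed on the bench with fixed glass jars 150 mm high in it; origin at the centre of its underside, x along its 300 mm side, z up. Its six compartments (two along x, three along y) hold four jars with lids, the spray can and the glue bottle, in any order; the centres of neighbouring compartments are 144 mm apart along x and 130 mm along y
- top_1 (a point): centre of the flat top of the lid of jar 1: round blue push-in lid, white disc on top, 100 mm across, edge 10 mm thick, 80 g, z square to its top. Loose in the jar's mouth, centred to 3 mm by a 73 mm plug. Home, it is level with its top 168 mm above the bench and does not move when pressed up to 40 mm from its middle. Any one of the four is not home: see lid_1
- lid_1: lid 1 again, origin at the centre of its edge's underside, 10 mm below its top. The lid that is not home stands 4 mm high on a springy seal, level if untouched. Under 1 N about 38 mm from its middle tips it some 0.09 rad until that edge meets the rim; let go, it levels. Pressing the edge never seats it. A push of about 8 N near its middle sinks it home; 10 to 20 N holds it; let go, it rises
- top_2 (a point): centre of the flat top of the lid of jar 2: round blue push-in lid, white disc on top, 100 mm across, edge 10 mm thick, 80 g, z square to its top. Loose in the jar's mouth, centred to 3 mm by a 73 mm plug. Home, it is level with its top 168 mm above the bench and does not move when pressed up to 40 mm from its middle. Any one of the four is not home: see lid_2
- lid_2: lid 2 again, origin at the centre of its edge's underside, 10 mm below its top. The lid that is not home stands 4 mm high on a springy seal, level if untouched. Under 1 N about 38 mm from its middle tips it some 0.09 rad until that edge meets the rim; let go, it levels. Pressing the edge never seats it. A push of about 8 N near its middle sinks it home; 10 to 20 N holds it; let go, it rises
- top_3 (a point): centre of the flat top of the lid of jar 3: round blue push-in lid, white disc on top, 100 mm across, edge 10 mm thick, 80 g, z square to its top. Loose in the jar's mouth, centred to 3 mm by a 73 mm plug. Home, it is level with its top 168 mm above the bench and does not move when pressed up to 40 mm from its middle. Any one of the four is not home: see lid_3
- lid_3: lid 3 again, origin at the centre of its edge's underside, 10 mm below its top. The lid that is not home stands 4 mm high on a springy seal, level if untouched. Under 1 N about 38 mm from its middle tips it some 0.09 rad until that edge meets the rim; let go, it levels. Pressing the edge never seats it. A push of about 8 N near its middle sinks it home; 10 to 20 N holds it; let go, it rises
- top_4 (a point): centre of the flat top of the lid of jar 4: round blue push-in lid, white disc on top, 100 mm across, edge 10 mm thick, 80 g, z square to its top. Loose in the jar's mouth, centred to 3 mm by a 73 mm plug. Home, it is level with its top 168 mm above the bench and does not move when pressed up to 40 mm from its middle. Any one of the four is not home: see lid_4
- lid_4: lid 4 again, origin at the centre of its edge's underside, 10 mm below its top. The lid that is not home stands 4 mm high on a springy seal, level if untouched. Under 1 N about 38 mm from its middle tips it some 0.09 rad until that edge meets the rim; let go, it levels. Pressing the edge never seats it. A push of about 8 N near its middle sinks it home; 10 to 20 N holds it; let go, it rises
- spray: green and white spray can, 52 mm across, 154 mm high, standing in the crate; origin at the centre of its underside. Leave it alone
- glue: yellow glue bottle with a red nozzle, 58 mm across, 148 mm high, standing in the crate; origin at the centre of its underside. Leave it alone
- tape: roll of tan tape, 100 mm across, 48 mm high, flat on the bench left of the crate; origin at the centre of its underside. Leave it alone
- beer: brown bottle, 62 mm across, 200 mm high, on the bench left of the crate; origin at the centre of its underside. Leave it alone
- driver: screwdriver, 200 mm long, lying on the bench right of the crate; its origin lies on it. Leave it alone
- mug: white mug, 80 mm across, 85 mm high, on the bench right of the crate; origin at the centre of its underside. Leave it alone
- padlock: brass padlock, 45 x 75 mm and 22 mm high, lying on the bench right of the crate; its origin lies on it. Leave it alone
Not all that is in view belongs to the job. Leave any brown or yellow look-alike of the lid_1 alone. Leave any orange look-alike of the lid_3 alone.

How it is judged:
On the way:
1. the lid that is not home is rocked: pressed on its edge by the fingers, it tips by more than 0.045 rad (((angle between top_1's own z axis and vertical above 0.045 rad and contact force between the fingers and lid_1 above 0.2 N) or (angle between top_2's own z axis and vertical above 0.045 rad and contact force between the fingers and lid_2 above 0.2 N) or (angle between top_3's own z axis and vertical above 0.045 rad and contact force between the fingers and lid_3 above 0.2 N) or (angle between top_4's own z axis and vertical above 0.045 rad and contact force between the fingers and lid_4 above 0.2 N))), for 0.1 s.
At the end, for the whole second after the job is handed in: All four lids are home: the top of each 160 to 169.7 mm above the bench (168 mm is home) and within 0.03 rad of level, while the fingers press on a lid with more than 3 N. The rocking lid stays home only if it is the one held (height (world z) of top_1 between 0.16 and 0.1697 m and angle between each of top_1, top_2, top_3, top_4's own z axis and vertical below 0.03 rad and height (world z) of top_2 between 0.16 and 0.1697 m and height (world z) of top_3 between 0.16 and 0.1697 m and height (world z) of top_4 between 0.16 and 0.1697 m and (contact force between the fingers and lid_1 above 3 N or contact force between the fingers and lid_2 above 3 N or contact force between the fingers and lid_3 above 3 N or contact force between the fingers and lid_4 above 3 N)); the arm keeps its last pose, push and grip.
It fails at once if a lid is lifted: its middle comes 12 mm or more above its place (height (world z) of any of top_1, top_2, top_3, top_4 above 0.18 m).
It fails at once if a lid is tipped by more than 0.3 rad (angle between any of top_1, top_2, top_3, top_4's own z axis and vertical above 0.3 rad).
It fails at once if one of the other things is lifted, or moved by more than 25 mm (distance of any of spray, glue, tape, beer, driver, mug, padlock from where it was at the start of the episode above 0.025 m).
It also fails if it takes over 48 s, if anything falls off the work surface, if the arm or the gripper's body presses on something with over 40 N, if the wrist force passes 120 N, or if a joint passes its speed limit or range.

### The arm

A 6-joint arm with a two-finger parallel gripper is mounted at the origin on the work surface. World frame = base frame: x ahead of the robot, y to its left, z up, the work surface at z = 0. Lengths are in m, angles in rad, forces in N, time in s.
With the tool pointing down it reaches from about 0.25 to 0.775 m from the base axis. Payload 4 kg.
Tool frame: the origin (TCP) lies midway between the tips of the shut fingers; the grasp point (between the pads) lies 19 mm behind it (hold_point_z is the distance from the TCP to the grasp point, in m); z points along the fingers, y is the line along which they close (so a half turn about z gives the same grasp; the last joint's range is limited). The gripper opens to 94 mm and grips with 3 to 60 N. Pads are 16 mm wide; open, the fingers measure 119 mm over their backs; the gripper's body (75 mm by 177 mm) begins 78 mm behind the grasp point.
Start: joints at [-1.314, 0.087, 1.371, -0, 1.684, -0.103], TCP at [0.194, -0.515, 0.206] pointing down, gripper open.
Joint ranges: [-3.1, 3.1], [-0.76, 2.03], [0.27, 2.55], [-1.08, 4.22], [0.17, 2.65], [-2.57, 2.57]. Speed limits (rad/s): [2.79, 2.79, 3.14, 3.14, 3.14, 3.14].

### API

Orientations are given as a 3x3 rotation matrix whose columns are the frame's x, y, z axes.
In Python, from station import state, read_camera, camera_info, finish_job, hold_point_z gives the robot as it stands.
- The arm moves only by the tool jog_arm, never from a script. Its argument "commands" is a list of rows, each a list of 3 entries, a list of its own where there are three numbers: the opening in per cent of the stroke, from 0 (shut) to 100 (fully open), then the shift along the tool's x, y, z in mm, then the turn, a rotation vector about the tool's x, y, z in rad. A call has 1 to 8 rows; each row is the pose to reach, as a shift and turn from the pose commanded when the call began, along the tool's axes at that moment; what a row does not reach only later rows make up. A row lasts 1/12 s, in which the tool goes at most 41.7 mm and 7.16 degrees, less where a joint would pass 70% of its speed; a pose out of reach is approached as far as the arm can. A call with a gripper value outside its range is refused whole. The fingers move at their own pace and stop on an object; the grip force is fixed at half the most. Time passes only in rows, so rows that repeat a pose let the fingers close. It gives the time, the measured TCP pose, the force, the opening and the grip force at its end, in the units of the state.
- state(): the state, without advancing time (a new reading comes with each control period).
- read_camera(name): name is "side" or "top"; returns the picture (480x640x3 uint8, blue, green, red); there is no depth.
- camera_info(name): a dict with "intrinsics" (3x3 intrinsics, pixels), "xyz" and "attitude" of the camera in the world. Camera axes: x right, y up, looking along -z (the intrinsics and any distortion apply to the point x, -y, -z); pixel columns grow to the right and rows downward; lengths in m; the calibration is good to about 2 mm. A picture is of the moment at which its call begins. camera_info takes no time and is no camera call.
- finish_job(): hands the job in; it is judged then, once.
The state is a dict: "clock": time; "joint_pos": joint angles; "qd": joint speeds; "effort": joint torques, N m; "ee_pos": TCP position; "tcp_rot": TCP orientation; "ft_force": force on the tool from outside, world axes, zero at the start; "torque": the same for the moment, N m; "grip_width": finger opening in m; "grasp_force": force on a finger pad.
Only numpy, scipy, OpenCV 4.12 (cv2) and the standard library are available. Lean on these libraries where they do the work, as an engineer would, in place of code of your own. Each camera call takes 0.05 s, during which the arm holds its last target. There are 200 camera calls.

## Working session

There is one attempt and no reset: what is moved stays moved. The work goes in short steps, Python scripts to look and compute and a tool call to move; the robot and the scene stay as the last step left them, time stands still between calls to the robot, and variables do not carry over. Pictures are saved under pics/ and viewed, at most 10 in all, crops included, and the job is handed in when it is done.

Besides the shell and the picture viewer there is one more tool, called after "Request:" as name(argument=value, ...) on one line, values as JSON. jog_arm: Moves the arm, as the interface text tells. Its arguments: {"type":"object","properties":{"commands":{"type":"array","items":{"type":"array"}}},"required":["commands"]}

```bash
mkdir -p pics
python3 - <<'E'
from station import *
import cv2
for n in("top","side"):
    cv2.imwrite(f"pics/{n}0.png",read_camera(n)); print(camera_info(n))
s=state();print(s["clock"],s["ee_pos"],s["tcp_rot"],s["ft_force"],hold_point_z)
E
```

```text
{'intrinsics': array([[571.53867022,   0.        , 320.2705561 ],
       [  0.        , 571.53867022, 238.67799557],
       [  0.        ,   0.        ,   1.        ]]), 'xyz': array([0.40433004, 0.01691279, 1.54821341]), 'attitude': array([[-9.82468646e-04,  9.95932824e-01, -9.00935322e-02],
       [-9.99980680e-01, -4.25461407e-04,  6.20154045e-03],
       [ 6.13798638e-03,  9.00978844e-02,  9.95914000e-01]])}
{'intrinsics': array([[571.91310951,   0.        , 314.12764324],
       [  0.        , 571.91310951, 242.11966931],
       [  0.        ,   0.        ,   1.        ]]), 'xyz': array([0.24158131, 1.07461541, 1.08910757]), 'attitude': array([[-0.96491478,  0.170371  , -0.19978286],
       [-0.26246411, -0.64678264,  0.71608994],
       [-0.00721513,  0.7434016 ,  0.6688064 ]])}
0.1 [ 0.19351163 -0.51430446  0.20443189] [[ 9.35964923e-01  3.52092849e-01 -5.37267849e-04]
 [ 3.52093217e-01 -9.35962975e-01  1.91751286e-03]
 [ 1.72279753e-04 -1.98389314e-03 -9.99998017e-01]] [0.47635409 0.72354442 0.20088526] 0.0188
```

View pics/top0.png

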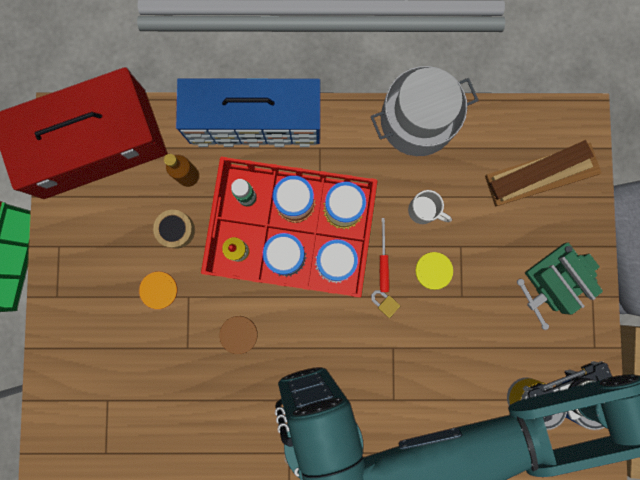

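View pics/side0.png

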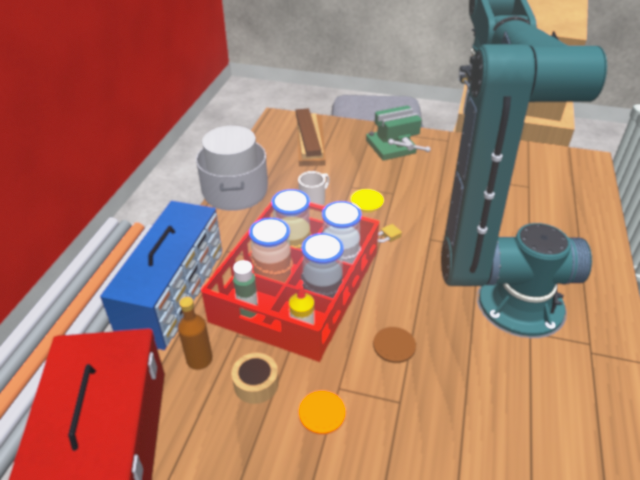

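The top view shows the four lids at about (294,198), (346,205), (284,254) and (337,261). The spray can is at (242,190) and the glue bottle at (234,248), both in the left column. In the side view the lids are at about (291,203), (342,215), (270,234) and (323,248).

```bash
cat > h.py <<'E'
from station import *
import cv2, numpy as np
def ray(n,uv):
    c=camera_info(n);K=c["intrinsics"]
    d=np.linalg.inv(K)@[uv[0],uv[1],1]; d=c["attitude"]@(d*[1,-1,-1])
    return np.array(c["xyz"]),d/np.linalg.norm(d)
def plane(n,uv,z):
    o,d=ray(n,uv); return o+d*(z-o[2])/d[2]
def tri(a,b):
    (o1,d1),(o2,d2)=ray("top",a),ray("side",b)
    t=np.linalg.lstsq(np.c_[d1,-d2],o2-o1,rcond=None)[0]
    p,q=o1+d1*t[0],o2+d2*t[1]; return (p+q)/2,np.linalg.norm(p-q)
def white(im,uv,r):
    hsv=cv2.cvtColor(im,cv2.COLOR_BGR2HSV)
    m=((hsv[...,1]<50)&(hsv[...,2]>150)).astype(np.uint8)
    k=np.zeros_like(m);cv2.circle(k,uv,r,1,-1)
    cs,_=cv2.findContours(m*k,cv2.RETR_EXTERNAL,cv2.CHAIN_APPROX_NONE)
    c=max(cs,key=cv2.contourArea); return cv2.fitEllipse(cv2.convexHull(c))
E
python3 - <<'E'
from h import *
t=cv2.imread("pics/top0.png");s=cv2.imread("pics/side0.png")
for a,b in [((294,198),(270,234)),((346,205),(291,203)),((284,254),(323,248)),((337,261),(342,215))]:
    ea,eb=white(t,a,21),white(s,b,21)
    p,e=tri(ea[0],eb[0]); print(np.round(ea[0]+ea[1],1),np.round(eb[0]+eb[1],1),np.round(p,4),round(e,4),np.round(plane("top",ea[0],.168),4),np.round(plane("side",eb[0],.168),4))
E
```

```text
[292.8 195.1  32.2  32.4] [269.  230.2  21.8  32.8] [0.6357 0.0751 0.1689] 0.0004 [0.636  0.0752 0.168 ] [0.6359 0.0742 0.168 ]
[345.4 201.3  32.2  32.4] [290.1 200.2  19.4  30.6] [ 0.6204 -0.053   0.169 ] 0.0002 [ 0.6207 -0.053   0.168 ] [ 0.6207 -0.0542  0.168 ]
[282.9 253.   32.6  32.8] [322.2 246.4  23.3  34. ] [0.4942 0.0987 0.1686] 0.0004 [0.4945 0.0988 0.168 ] [0.4941 0.0981 0.168 ]
[336.8 259.5  32.7  33. ] [341.3 212.8  20.6  31.8] [ 0.478  -0.0315  0.1727] 0.0007 [ 0.4786 -0.0316  0.168 ] [ 0.4789 -0.0371  0.168 ]
```

Triangulated lid heights are 168.9, 169.0, 168.6 and 172.7 mm. The lid at (0.478, -0.0315) stands about 4 mm high, so I'll press its edge first, 38 mm from its middle.

Request:
jog_arm(commands=[[0,[398,-352,-6],[0,0,0]],[0,[398,-352,-6],[0,0,0]],[0,[398,-352,-6],[0,0,0]],[0,[398,-352,-6],[0,0,0]],[0,[398,-352,-6],[0,0,0]],[0,[398,-352,-6],[0,0,0]],[0,[398,-352,-6],[0,0,0]],[0,[398,-352,-6],[0,0,0]]])

```text
clock: 0.77
ee_pos: [0.3498, -0.2182, 0.2089]
tcp_rot: [[0.936, 0.351, -0.0], [0.351, -0.936, 0.0], [-0.0, -0.0, -1.0]]
ft_force: [1.3, -0.3, 0.2]
grip_width: 0.0439
grasp_force: 0.0
```

Request:
jog_arm(commands=[[0,[148,-131,0],[0,0,0]],[0,[148,-131,0],[0,0,0]],[0,[148,-131,0],[0,0,0]],[0,[148,-131,0],[0,0,0]],[0,[148,-131,0],[0,0,0]],[0,[148,-131,0],[0,0,0]],[0,[148,-131,0],[0,0,0]],[0,[148,-131,0],[0,0,0]]])

```text
clock: 1.43
ee_pos: [0.4415, -0.0459, 0.2088]
tcp_rot: [[0.936, 0.352, -0.001], [0.352, -0.936, -0.001], [-0.001, 0.0, -1.0]]
ft_force: [0.6, 0.4, 0.5]
grip_width: 0.0006
grasp_force: 0.0
```

Request:
jog_arm(commands=[[0,[0,0,12],[0,0,0]],[0,[0,0,22],[0,0,0]],[0,[0,0,29],[0,0,0]],[0,[0,0,32],[0,0,0]],[0,[0,0,34],[0,0,0]],[0,[0,0,35],[0,0,0]],[0,[0,0,35],[0,0,0]],[0,[0,0,35],[0,0,0]]])

```text
clock: 2.1
ee_pos: [0.4422, -0.0456, 0.1746]
tcp_rot: [[0.936, 0.352, 0.001], [0.352, -0.936, -0.0], [0.001, 0.001, -1.0]]
ft_force: [-0.9, -1.0, 0.5]
grip_width: 0.0
grasp_force: 0.0
```

Request:
jog_arm(commands=[[0,[0,0,0.5],[0,0,0]],[0,[0,0,1],[0,0,0]],[0,[0,0,1.5],[0,0,0]],[0,[0,0,2],[0,0,0]],[0,[0,0,2.5],[0,0,0]],[0,[0,0,3],[0,0,0]],[0,[0,0,3],[0,0,0]],[0,[0,0,3],[0,0,0]]])

```text
clock: 2.77
ee_pos: [0.4419, -0.0456, 0.1714]
tcp_rot: [[0.936, 0.352, -0.0], [0.352, -0.936, -0.0], [-0.0, 0.0, -1.0]]
ft_force: [-0.4, -0.5, 1.6]
grip_width: 0.0005
grasp_force: 0.7
```

Request:
jog_arm(commands=[[0,[0,0,0.5],[0,0,0]],[0,[0,0,1],[0,0,0]],[0,[0,0,1.5],[0,0,0]],[0,[0,0,2],[0,0,0]],[0,[0,0,2],[0,0,0]],[0,[0,0,2],[0,0,0]]])

```text
clock: 3.27
ee_pos: [0.4418, -0.0456, 0.1693]
tcp_rot: [[0.936, 0.352, -0.0], [0.352, -0.936, -0.0], [-0.001, 0.0, -1.0]]
ft_force: [-2.8, -0.5, 3.0]
grip_width: 0.0004
grasp_force: 1.6
```

Run:
```python
from h import *
s=read_camera("side");cv2.imwrite("pics/side1.png",cv2.resize(s[140:320,200:440],None,fx=3,fy=3))
for b in [(270,234),(291,203),(323,248),(341,214)]:
    try: print(np.round(white(s,b,21)[0:2],1).tolist())
    except Exception as e: print(b,e)
print(state()["ft_force"],state()["ee_pos"])
```

```text
[[269.0, 230.1], [21.8, 32.9]]
[[290.1, 200.2], [19.4, 30.6]]
[[322.2, 246.4], [23.2, 34.0]]
[[343.8, 210.0], [27.6, 34.9]]
[-2.49721502 -0.69969149  2.2851751 ] [ 0.44183191 -0.04562311  0.1693489 ]
```

View pics/side1.png

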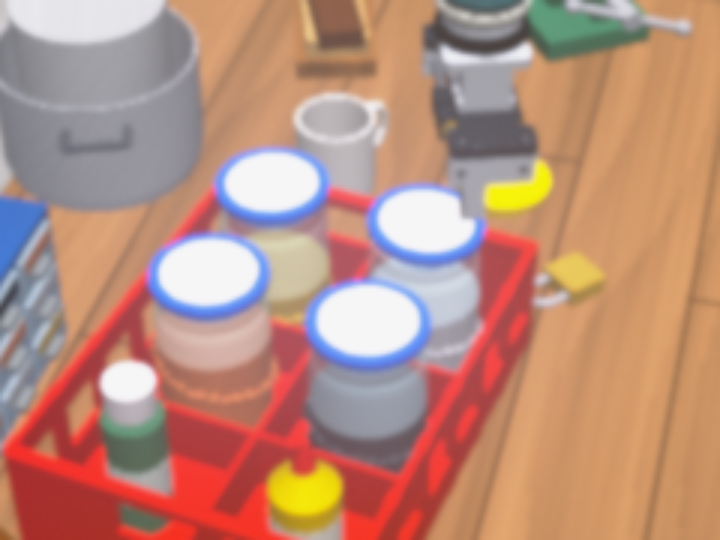

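The closed fingertip rests on the right edge of the raised lid, at crop (465,215), and that edge has dipped. I'll press slightly more to confirm it bottoms out on the rim.

Request:
jog_arm(commands=[[0,[0,0,0.5],[0,0,0]],[0,[0,0,1],[0,0,0]],[0,[0,0,1.3],[0,0,0]],[0,[0,0,1.3],[0,0,0]],[0,[0,0,1.3],[0,0,0]]])

```text
clock: 3.73
ee_pos: [0.4423, -0.0456, 0.1685]
tcp_rot: [[0.936, 0.352, 0.001], [0.352, -0.936, -0.0], [0.001, 0.001, -1.0]]
ft_force: [-3.0, -0.7, 5.3]
grip_width: 0.0004
grasp_force: 2.6
```

Run:
```python
from h import *
s0=cv2.imread("pics/side0.png");s=read_camera("side")
for c in (326,330,334,338,342): # sub-pixel rows of the outer top edge / blue-white bounds
    out=[]
    for im in(s0,s):
        hsv=cv2.cvtColor(cv2.resize(im,None,fx=4,fy=4,interpolation=cv2.INTER_CUBIC),cv2.COLOR_BGR2HSV)[190*4:240*4,c*4]
        b=np.flatnonzero((abs(hsv[:,0].astype(int)-113)<12)&(hsv[:,1]>90))/4+190
        out.append((b.min(),b.max()))
    print(c,out)
```

```text
326 [(np.float64(206.5), np.float64(234.25)), (np.float64(206.25), np.float64(234.25))]
330 [(np.float64(204.0), np.float64(235.25)), (np.float64(204.0), np.float64(235.25))]
334 [(np.float64(203.0), np.float64(237.0)), (np.float64(202.75), np.float64(237.25))]
338 [(np.float64(224.0), np.float64(239.75)), (np.float64(224.0), np.float64(239.75))]
342 [(np.float64(224.25), np.float64(227.75)), (np.float64(224.75), np.float64(228.5))]
```

Run:
```python
from h import *
s0=cv2.imread("pics/side0.png");s=read_camera("side");cv2.imwrite("pics/side2raw.png",s)
f=lambda im:cv2.resize(im[185:245,310:375],None,fx=6,fy=6,interpolation=cv2.INTER_CUBIC)
cv2.imwrite("pics/cmp.png",np.hstack([f(s0),f(s)]))
print(state()["ft_force"])
```

```text
[-2.73130265 -0.80612023  5.28369639]
```

View pics/cmp.png

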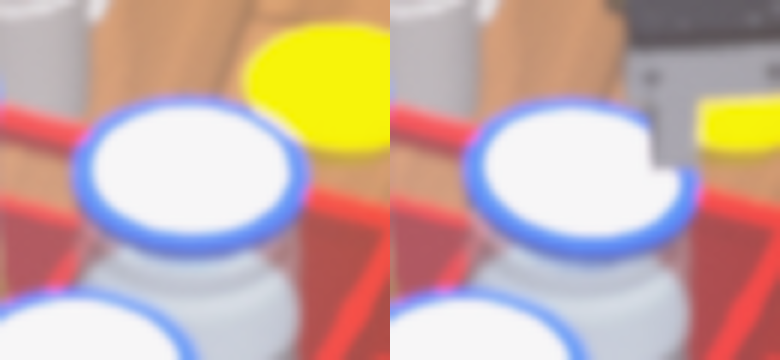

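Comparing the two crops, the lid is visibly tipped under the finger: its right side is lower and the ellipse is rotated (right crop, around (680,190)). This is the rocking lid, so I'll lift off and move to its middle.

Request:
jog_arm(commands=[[0,[0,0,-5],[0,0,0]],[0,[0,0,-12],[0,0,0]],[0,[15,0,-12],[0,0,0]],[0,[30,0,-12],[0,0,0]],[0,[38,0,-10],[0,0,0]],[0,[38,0,-7],[0,0,0]],[0,[38,0,-6],[0,0,0]],[0,[38,0,-6],[0,0,0]]])

```text
clock: 4.5
ee_pos: [0.4768, -0.0321, 0.1731]
tcp_rot: [[0.936, 0.352, -0.002], [0.352, -0.936, 0.0], [-0.002, -0.001, -1.0]]
ft_force: [0.9, 0.2, -0.0]
grip_width: 0.0003
grasp_force: 0.0
```

Request:
jog_arm(commands=[[0,[0,0,1],[0,0,0]],[0,[0,0,2],[0,0,0]],[0,[0,0,3],[0,0,0]],[0,[0,0,4],[0,0,0]],[0,[0,0,5],[0,0,0]],[0,[0,0,5.5],[0,0,0]],[0,[0,0,6],[0,0,0]],[0,[0,0,6],[0,0,0]]])

```text
clock: 5.17
ee_pos: [0.4775, -0.0323, 0.1688]
tcp_rot: [[0.936, 0.352, 0.001], [0.352, -0.936, -0.001], [0.0, 0.001, -1.0]]
ft_force: [-2.6, 0.5, 6.7]
grip_width: 0.0003
grasp_force: 2.9
```

Request:
jog_arm(commands=[[0,[0,0,0.5],[0,0,0]],[0,[0,0,1],[0,0,0]],[0,[0,0,1.5],[0,0,0]],[0,[0,0,1.5],[0,0,0]],[0,[0,0,1.5],[0,0,0]]])

```text
clock: 5.58
ee_pos: [0.4774, -0.0323, 0.1681]
tcp_rot: [[0.936, 0.352, 0.001], [0.352, -0.936, -0.001], [0.001, 0.001, -1.0]]
ft_force: [-3.8, 1.0, 8.2]
grip_width: 0.0005
grasp_force: 4.2
```

Request:
jog_arm(commands=[[0,[0,0,0.7],[0,0,0]],[0,[0,0,1.5],[0,0,0]],[0,[0,0,2],[0,0,0]],[0,[0,0,2],[0,0,0]],[0,[0,0,2],[0,0,0]],[0,[0,0,2],[0,0,0]]])

```text
clock: 6.08
ee_pos: [0.4775, -0.0323, 0.1679]
tcp_rot: [[0.936, 0.352, 0.002], [0.352, -0.936, -0.001], [0.002, 0.002, -1.0]]
ft_force: [-6.0, 1.1, 13.8]
grip_width: 0.0005
grasp_force: 7.2
```

Request:
jog_arm(commands=[[0,[0,0,0.4],[0,0,0]],[0,[0,0,0.4],[0,0,0]],[0,[0,0,0.4],[0,0,0]],[0,[0,0,0.4],[0,0,0]],[0,[0,0,0.4],[0,0,0]],[0,[0,0,0.4],[0,0,0]]])

```text
clock: 6.58
ee_pos: [0.4775, -0.0323, 0.1679]
tcp_rot: [[0.936, 0.352, 0.002], [0.352, -0.936, -0.001], [0.002, 0.002, -1.0]]
ft_force: [-6.6, 1.0, 15.8]
grip_width: 0.0006
grasp_force: 7.9
```

Run:
```python
from h import *
s0=cv2.imread("pics/side0.png");s=read_camera("side")
f=lambda im:cv2.resize(im[185:265,290:375],None,fx=4,fy=4,interpolation=cv2.INTER_CUBIC)
cv2.imwrite("pics/cmp2.png",np.hstack([f(s0),f(s)]))
q=state();print(q["ft_force"],q["ee_pos"])
```

```text
[-7.19638593  0.46669095 15.99356806] [ 0.47749359 -0.0322847   0.16785472]
```

View pics/cmp2.png

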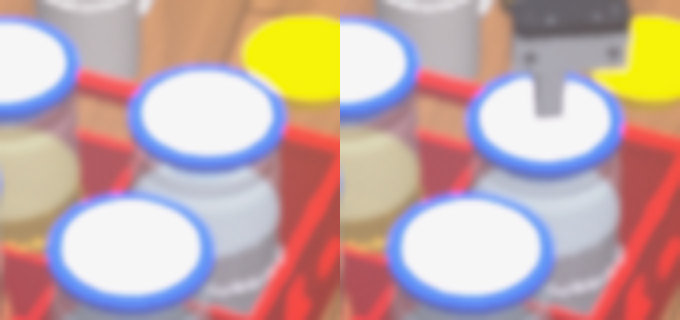

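The lid has sunk about 2 px (right crop, centre near (545,118)) and looks level. The fingertip is in its middle, pressing with about 16 N at 167.9 mm, so I'm handing the job in.

```bash
python3 -c "
from station import *
print(finish_job())"
```

```text
the job is handed in; nothing more can be done
None
```

I found the rocking lid (the one at about x 0.478, y -0.032 m) by pressing its edge. I then pressed it home in its middle and handed the job in still holding it down with about 16 N at 167.9 mm; the hand-in gave no verdict. I did not press the other three lids, because the camera heights had already singled this one out.

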